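Turn the bay flag from free to taken

ROBOT

A 6-joint arm with a two-finger parallel gripper is mounted at the origin on a cart in front of the work surface, level with it; the furniture and walls round the work are solid. World frame = base frame: x ahead of the robot, y to its left, z up, the work surface at z = 0. Lengths are in m, angles in rad, forces in N, time in s.
With the tool pointing down it reaches from about 0.35 to 0.975 m from the base axis. Payload 4.9 kg.
Tool frame: the origin (TCP) lies at the very end of the fingers, on their centre line; the grasp point (between the pads) lies 19 mm behind it (manip.hold_point_z is the distance from the TCP to the grasp point, in m); z points along the fingers, x is the direction in which the jaws open and shut, and the axes are right-handed (so a half turn about z gives the same grasp; the last joint's range is limited). The gripper opens to 85 mm and grips with 20 to 120 N. Pads are 22 mm wide; open, the fingers measure 114 mm over their backs; the gripper's body (76 mm by 85 mm) begins 54 mm behind the grasp point. The pads swing forward as they close: fully open they stand 13 mm farther back than shut.
Start: joints at [-1.428, 0.053, 1.613, -0, 1.476, -0.119], TCP at [0.162, -0.604, 0.231] pointing down, gripper open.
Joint ranges: [-3.01, 3.01], [-1.01, 2.22], [0.06, 2.58], [-1.02, 4.17], [0.09, 2.62], [-3.14, 3.14]. Speed limits (rad/s): [2.57, 2.57, 3.14, 3.14, 3.14, 3.14].

INTERFACE

Orientations are given as a unit quaternion [w, x, y, z].
In Python, from plant import manip gives the robot as it stands.
- The arm moves only by the shell command python3 -m handwheel 'ROWS' [OPENING]. ROWS is JSON, a list of rows, each an object of numbers: "dx", "dy", "dz": the shift along the tool's x, y, z in m; "ax", "ay", "az": the turn, a rotation vector about the tool's x, y, z in rad. In form: [{"dx": .., "dy": .., "dz": .., "ax": .., "ay": .., "az": ..}, ...]. A call has 1 to 5 rows; each row is the pose to reach, as a shift and turn from the pose commanded when the call began, along the tool's axes at that moment; what a row does not reach only later rows make up. A row lasts 1/8 s, in which the tool goes at most 62.5 mm and 10.7 degrees, less where a joint would pass 70% of its speed; a pose out of reach is approached as far as the arm can. A call with a gripper value outside its range is refused whole. OPENING is the closure in counts, from 0 (fully open) to 255 (shut), set as the call begins (- or left out, the last holds). The fingers move at their own pace and stop on an object; the grip force is fixed at half the most. Time passes only in rows, so rows that repeat a pose let the fingers close. It gives the time, the measured TCP pose, the force and the opening at its end, in the units of the state.
- manip.state(): the state, without advancing time (a new reading comes with each control period).
- manip.grab_frame(name): name is "side" or "top" or "wrist"; returns a dict with "image" (480x640x3 uint8, blue, green, red), "z_map" (480x640 float32, m along the optical axis (not along the pixel's ray), 0 where there is no reading), "K" (3x3 intrinsics, pixels), "k1" (the pictures are not rectified: a ray, as slopes to the right and down, at radius r is drawn at 1 + k1 r^2 times it, then the intrinsics apply), "xyz" and "rotation" of the camera in the world. Camera axes: x right, y up, looking along -z (the intrinsics and any distortion apply to the point x, -y, -z); pixel columns grow to the right and rows downward; lengths in m; the calibration is good to about 2 mm. A picture is of the moment at which its call begins.
- manip.job_done(): hands the job in, once; it reports no verdict.
The state is a dict: "time": time; "joint_pos": joint angles; "joint_vel": joint speeds; "joint_efforts": joint torques, N m; "tool_pos": TCP position; "tool_rot": TCP orientation; "contact_force": force on the tool from outside, world axes, zero at the start; "ft_torque": the same for the moment, N m; "gripper_width": opening from 0.0 (shut) to 1.0 (fully open).
Only numpy, scipy, OpenCV 4.12 (cv2) and the standard library are available. Lean on these libraries where they do the work, as an engineer would, in place of code of your own. Each camera call takes 0.05 s, during which the arm holds its last target.

TASK

A parcel has just been put into one of the three weighing bays, but the flag in front of that bay still shows its green 'free' face. Turn this flag over its axle so that it lies flat on the rests on its other side, red face up: pressing down its black tail with a fingertip raises it, then push it over the top slowly, without flinging it, and press it down. Leave the other two flags as they are, and the parcels, the stamp and the pen where they are; nothing needs to be gripped or lifted.

Things in the scene. Friction and masses are not known exactly. Their poses are not given: they have to be found in the camera images.
- bay_1: grey parcel tray with a hinged flag in front of it, fixed on a 6 mm board. Origin on the board below the middle of the flag's axle; x points into the tray, y to the left, z up. The axle lies along x, 60 mm up, in two steel cheeks (x = +-36, y -11 to 11, top z 71 mm). Foot below: x -46 to 58, y -76 to 76, 8 mm high. Tray: x 58 to 320, y -66 to 66, rim 18, floor 6 mm high; holds a parcel or nothing
- flag_1 (a joint): bay_1's flag (rad). 0: lies flat to the +y side of the axle, green face with white ring up (free); 1.57: upright; 3.14: flat to the -y side, red face with white bar up (taken). Starts within 0.1 of an end. Stiff hinge (0.045 N m, about 2 N at the tail): stays at any angle where it is left. Flat, its middle plane is 60 mm above the board
- flag_1_tail (a point): point in the black tail of bay_1's flag, at half thickness, 32 mm from the axle, opposite the plate; moves with the flag. Tail 30 mm wide (x), 7 mm thick, ends 42 mm from the axle; pressing it down lifts the plate. Only air between it and the 8 mm high foot
- flag_1_edge (a point): middle of the free edge of bay_1's flag plate, 72 mm from the axle; moves with the flag. Plate 82 mm wide (x), 6 mm thick, 16 to 72 mm from the axle. When flat it lies on two rubber-capped rests, 13 mm thick (bay frame x = +-26, y = +64 or -64, top z 57 mm)
- bay_2: another parcel bay, built the same as bay_1
- flag_2 (a joint): bay_2's flag (rad). 0: lies flat to the +y side of the axle, green face with white ring up (free); 1.57: upright; 3.14: flat to the -y side, red face with white bar up (taken). Starts within 0.1 of an end. Stiff hinge (0.045 N m, about 2 N at the tail): stays at any angle where it is left. Flat, its middle plane is 60 mm above the board
- flag_2_tail (a point): point in the black tail of bay_2's flag, at half thickness, 32 mm from the axle, opposite the plate; moves with the flag. Tail 30 mm wide (x), 7 mm thick, ends 42 mm from the axle; pressing it down lifts the plate. Only air between it and the 8 mm high foot
- flag_2_edge (a point): middle of the free edge of bay_2's flag plate, 72 mm from the axle; moves with the flag. Plate 82 mm wide (x), 6 mm thick, 16 to 72 mm from the axle. When flat it lies on two rubber-capped rests, 13 mm thick (bay frame x = +-26, y = +64 or -64, top z 57 mm)
- bay_3: another parcel bay, built the same as bay_1
- flag_3 (a joint): bay_3's flag (rad). 0: lies flat to the +y side of the axle, green face with white ring up (free); 1.57: upright; 3.14: flat to the -y side, red face with white bar up (taken). Starts within 0.1 of an end. Stiff hinge (0.045 N m, about 2 N at the tail): stays at any angle where it is left. Flat, its middle plane is 60 mm above the board
- flag_3_tail (a point): point in the black tail of bay_3's flag, at half thickness, 32 mm from the axle, opposite the plate; moves with the flag. Tail 30 mm wide (x), 7 mm thick, ends 42 mm from the axle; pressing it down lifts the plate. Only air between it and the 8 mm high foot
- flag_3_edge (a point): middle of the free edge of bay_3's flag plate, 72 mm from the axle; moves with the flag. Plate 82 mm wide (x), 6 mm thick, 16 to 72 mm from the axle. When flat it lies on two rubber-capped rests, 13 mm thick (bay frame x = +-26, y = +64 or -64, top z 57 mm)
- parcel_1: green film-wrapped parcel with black tape, 98x232x49 mm, loose, lying lengthwise in one of the bays; origin at the centre of its underside
- parcel_2: the same kind of parcel, 101x238x49 mm, loose, lying in another bay; origin at the centre of its underside
- stamp: rubber stamp with a black knob, 30x52x78 mm, standing on the worktop to the left of the bays; origin at the centre of its underside
- pen_1: black pen, 12x145x9 mm, lying on the worktop to the right of the bays; origin at the centre of its underside

How it is judged:
On the way, in this order (a step that is already met when the one before it is completed fails the run):
1. the flag of the bay that holds a parcel but shows green stands upright or is past it (value of joint flag_1 above 1.5 rad), for 0.02 s.
2. that flag lies flat on its other side, red face up (value of joint flag_1 above 3 rad), for 0.2 s.
At the end, for the whole second after the job is handed in: the flag that was wrong lies flat with red up (hinge above 3.0 of 3.14 rad) and at rest; the other two flags lie as before (within 0.2 rad of their ends); parcels within 20 mm, stamp and pen within 30 mm of where they were (value of joint flag_1 above 3 rad and velocity of joint flag_1 below 0.05 rad/s and value of joint flag_2 below 0.2 rad and value of joint flag_3 above 2.94 rad and not (distance of any of parcel_1, parcel_2 from where it was at the start of the episode above 0.02 m or distance of any of stamp, pen_1 from where it was at the start of the episode above 0.03 m)); the robot touches nothing.
It fails at once if the flag is flung over (faster than 20 rad/s) (velocity of joint flag_1 above 20 rad/s).
It fails at once if another bay's flag is raised by more than 0.3 rad (value of joint flag_2 above 0.3 rad or value of joint flag_3 below 2.84 rad).
It fails at once if a parcel is shoved or lifted by more than 20 mm, or the stamp or the pen by more than 30 mm (distance of any of parcel_1, parcel_2 from where it was at the start of the episode above 0.02 m or distance of any of stamp, pen_1 from where it was at the start of the episode above 0.03 m).
It also fails if it takes over 42 s, if anything falls off the work surface, if the arm or the gripper's body presses on something with over 40 N, if the wrist force passes 120 N, or if a joint passes its speed limit or range.

## Working session

There is one attempt and no reset: what is moved stays moved. The work goes in short steps, Python scripts to look and compute and a shell command to move; the robot and the scene stay as the last step left them, time stands still between calls to the robot, and variables do not carry over. Pictures are saved under pics/ and viewed, and the job is handed in when it is done.

```bash
mkdir -p pics; ls; cat > h.py <<'E'
import numpy as np, cv2
from plant import manip
def snap(n,f):
    d=manip.grab_frame(n); cv2.imwrite('pics/'+f,d['image']); np.savez('pics/'+f+'.npz',**d); return d
def pts(d,uv,z=None):
    # pixel -> world; on plane z, or by depth map if None
    K=np.array(d['K']);k=float(d['k1']);R=np.array(d['rotation']);
    if R.shape!=(3,3):
        from scipy.spatial.transform import Rotation as Ro
        R=Ro.from_quat(np.roll(R,-1)).as_matrix()
    uv=np.atleast_2d(np.array(uv,float))
    s=cv2.undistortPoints(uv[:,None],K,np.array([k,0,0,0,0]))[:,0]
    ray=np.c_[s[:,0],-s[:,1],-np.ones(len(s))]@R.T
    o=np.array(d['xyz'])
    if z is None:
        t=np.array([d['z_map'][int(v),int(u)] for u,v in uv])
    else: t=(z-o[2])/ray[:,2]
    return o+ray*t[:,None]
E
python3 - <<'E'
from h import *
print(manip.state())
for n in ('top','side','wrist'):
    d=snap(n,n+'0.png'); print(n,d['xyz'],d['rotation'],d['K'],d['k1'])
E
```

```text
pics
{'time': 0.0, 'joint_pos': array([-1.42799663e+00,  5.33877800e-02,  1.61427771e+00, -3.61823498e-05,
        1.47597271e+00, -1.18986224e-01]), 'joint_vel': array([-0.0005816 , -0.00136781,  0.00057321, -0.00021322, -0.00144387,
       -0.00070267]), 'joint_efforts': array([-2.57844498e-03, -3.93696249e+01, -3.70175493e+01, -4.14195811e-04,
        7.14401656e-03,  1.53314852e-05]), 'tool_pos': array([ 0.16166528, -0.60309812,  0.23005356]), 'tool_rot': array([-7.01661118e-04,  7.93349881e-01, -6.08765077e-01, -7.44348351e-04]), 'contact_force': array([0.21457016, 0.35556577, 0.89699039]), 'ft_torque': array([-0.05856364,  0.04957269,  0.04103457]), 'gripper_width': 1.0008650869197386}
top [ 0.40682342 -0.08470418  1.36436629] [ 0.714391    0.0402118  -0.03892149 -0.69750529] [[625.00638184   0.         316.16586324]
 [  0.         625.00638184 235.71597687]
 [  0.           0.           1.        ]] 0.06157857446729969
side [ 0.29313214 -0.97207951  0.87242531] [ 0.90340089  0.40584175 -0.06476227 -0.12233218] [[477.42481949   0.         312.7611258 ]
 [  0.         477.42481949 238.16499876]
 [  0.           0.           1.        ]] -0.06688568433885833
wrist [ 0.24243535 -0.58358346  0.37236217] [ 0.78249666 -0.1298013   0.10047924 -0.60062844] [[365.18648169   0.         309.75148737]
 [  0.         365.18648169 241.80206871]
 [  0.           0.           1.        ]] -0.053645640686341055
```

View pics/top0.png

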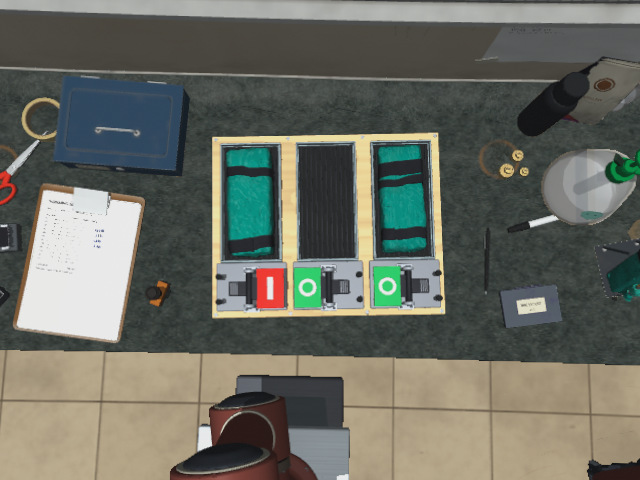

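View pics/side0.png

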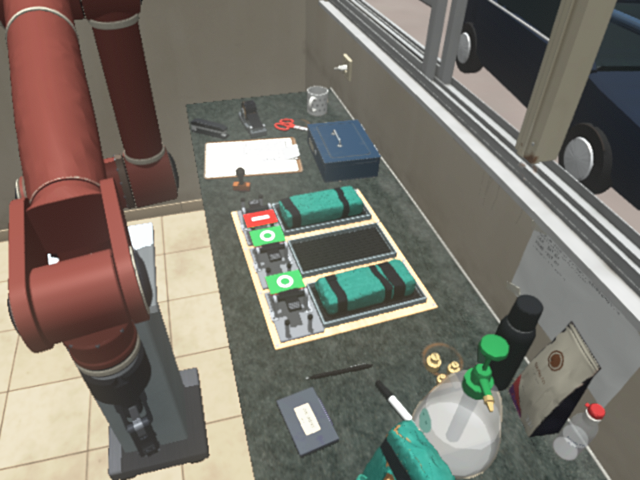

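```bash
python3 - <<'E'
from h import *
d=dict(np.load('pics/top0.png.npz'))
im=d['image']
cv2.imwrite('pics/top0z.png',cv2.resize(im[245:325,360:450],None,fx=8,fy=7,interpolation=cv2.INTER_CUBIC))
hsv=cv2.cvtColor(im,cv2.COLOR_BGR2HSV)
for nm,lo,hi in(('g',(50,150,120),(75,255,255)),('r',(0,170,150),(8,255,255))):
    m=cv2.inRange(hsv,lo,hi); m[:250]=0;m[325:]=0
    cs,_=cv2.findContours(m,cv2.RETR_EXTERNAL,cv2.CHAIN_APPROX_NONE)
    for c in cs:
        if cv2.contourArea(c)<200: continue
        r=cv2.minAreaRect(c); b=cv2.boxPoints(r)
        print(nm,r); print(pts(d,[r[0]],.069).round(4), pts(d,b,.069).round(4).tolist(), pts(d,[r[0]])[0].round(4))
# rows of depth over tail of right bay
for u in range(372,445,3): print(u, pts(d,[(u,287)])[0].round(4), im[287,u])
E
```

```text
g ((307.0, 287.0), (38.0, 26.0), 90.0)
[[ 0.4454 -0.0642  0.069 ]] [[0.484, -0.0363, 0.069], [0.4853, -0.0901, 0.069], [0.4071, -0.092, 0.069], [0.4058, -0.0385, 0.069]] [ 0.4452 -0.0643  0.0753]
g ((387.0397644042969, 285.8517761230469), (39.04194259643555, 26.900131225585938), 88.31531524658203)
[[ 0.4518 -0.2294  0.069 ]] [[0.4906, -0.1999, 0.069], [0.4936, -0.2555, 0.069], [0.4134, -0.2585, 0.069], [0.4103, -0.2033, 0.069]] [ 0.4517 -0.2291  0.0715]
r ((269.5, 288.0), (38.0, 27.0), 90.0)
[[0.4415 0.0131 0.069 ]] [[0.4801, 0.0424, 0.069], [0.4814, -0.0135, 0.069], [0.4033, -0.0159, 0.069], [0.402, 0.0396, 0.069]] [0.4415 0.0129 0.0715]
372 [ 0.4504 -0.203   0.0165] [187 179 172]
375 [ 0.4486 -0.204   0.0749] [110 208  51]
378 [ 0.4489 -0.2104  0.0727] [139 214 105]
381 [ 0.449  -0.2166  0.072 ] [226 231 223]
384 [ 0.4493 -0.2232  0.0681] [111 206  50]
387 [ 0.4494 -0.2291  0.0707] [109 205  50]
390 [ 0.4495 -0.2351  0.0726] [109 205  48]
393 [ 0.4497 -0.2413  0.0716] [220 230 214]
396 [ 0.4498 -0.2476  0.0711] [147 215 113]
399 [ 0.4499 -0.2534  0.0735] [105 198  48]
402 [ 0.4501 -0.2596  0.0729] [67 61 59]
405 [ 0.4504 -0.2664  0.0685] [59 54 52]
408 [ 0.4504 -0.2719  0.0734] [57 52 50]
411 [ 0.4507 -0.2786  0.0699] [43 40 38]
414 [ 0.4508 -0.2848  0.0694] [65 60 59]
417 [ 0.4512 -0.2917  0.0645] [65 60 58]
420 [ 0.4511 -0.2969  0.0706] [87 83 80]
423 [ 0.4513 -0.3032  0.0698] [139 133 128]
426 [ 0.4515 -0.3094  0.0694] [119 112 108]
429 [ 0.4535 -0.325   0.0166] [140 134 129]
432 [ 0.4538 -0.3323  0.0119] [178 170 163]
435 [ 0.4539 -0.3383  0.014 ] [178 169 163]
438 [ 0.454  -0.3445  0.0149] [177 168 162]
441 [ 0.4544 -0.3525  0.0073] [148 208 232]
444 [ 0.455  -0.3613 -0.0044] [ 76  94 102]
```

View pics/top0z.png

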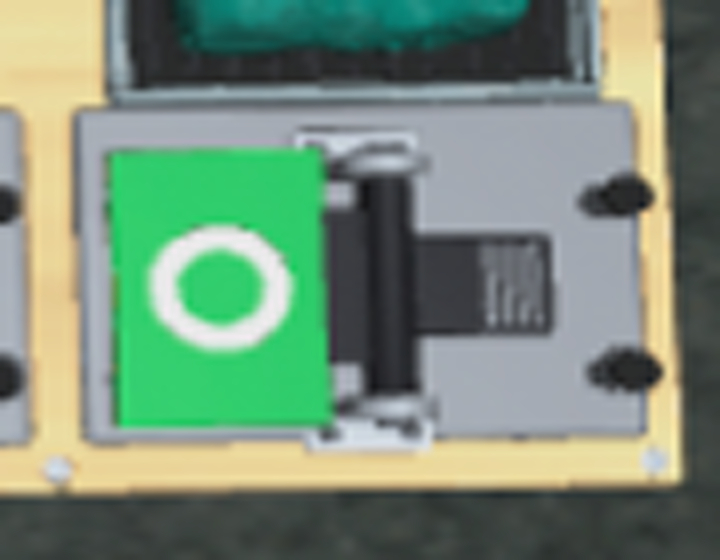

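The right-hand bay (ring at 387,287) holds a parcel but shows green. Its plate lies to +y, and its tail ends near column 428. Next I'll work out the moves.

```bash
cat > go.py <<'E'
import sys; from h import *
from scipy.spatial.transform import Rotation as Ro
A=np.array([.4535,-.2734,.066]); yaw=np.radians(2.2)
B=Ro.from_euler('z',yaw).as_matrix()
# tool goal: x=-bay y, y=-bay x, z down
RG=B@np.array([[0,-1,0],[-1,0,0],[0,0,-1.]])
s=manip.state(); p=s['tool_pos']; R=Ro.from_quat(np.roll(s['tool_rot'],-1)).as_matrix()
print('t',round(s['time'],2),'bay pos mm',((p-A)@B*1000).round(1),'F',s['contact_force'].round(1))
print('turn',Ro.from_matrix(R.T@RG).as_rotvec().round(4))
if len(sys.argv)>3:
    g=A+B@(np.array(sys.argv[1:4],float)/1000); print('shift',(R.T@(g-p)).round(4))
E
python3 go.py 0 -34.5 120
```

```text
t 0.15 bay pos mm [-304.3 -318.4  164.3] F [ 0.7 -0.5 -0.7]
turn [-0.      0.0017  0.2234]
shift [-0.2093 -0.3596  0.0447]
```

```bash
python3 -m handwheel '[{"dx":-0.209,"dy":-0.360,"dz":0.045,"az":0.223},{"dx":-0.209,"dy":-0.360,"dz":0.045,"az":0.223},{"dx":-0.209,"dy":-0.360,"dz":0.045,"az":0.223},{"dx":-0.209,"dy":-0.360,"dz":0.045,"az":0.223},{"dx":-0.209,"dy":-0.360,"dz":0.045,"az":0.223}]' 255; python3 go.py 0 -34.5 100
```

```text
t 0.15 bay pos mm [-304.3 -318.4  164.3] F [ 0.7 -0.5 -0.7]
turn [-0.      0.0017  0.2234]
shift [-0.2093 -0.3596  0.0647]invalid input at $[0]: expected keys dx, dy, dz, ax, ay, az
```

```bash
python3 -m handwheel '[{"dx":-0.209,"dy":-0.360,"dz":0.045,"ax":0,"ay":0,"az":0.223},{"dx":-0.209,"dy":-0.360,"dz":0.045,"ax":0,"ay":0,"az":0.223},{"dx":-0.209,"dy":-0.360,"dz":0.045,"ax":0,"ay":0,"az":0.223},{"dx":-0.209,"dy":-0.360,"dz":0.045,"ax":0,"ay":0,"az":0.223},{"dx":-0.209,"dy":-0.360,"dz":0.045,"ax":0,"ay":0,"az":0.223}]' 255; python3 go.py 0 -34.5 100
```

```text
time: 0.78
tool_pos: [0.3819, -0.3818, 0.1973]
tool_rot: [-0.0, 0.721, -0.693, 0.0]
contact_force: [1.3, -0.3, -0.5]
gripper_width: 0.001
t 0.78 bay pos mm [ -75.7 -105.5  131.3] F [ 1.3 -0.3 -0.5]
turn [-0.0001 -0.      0.0001]
shift [-0.071  -0.0757  0.0313]
```

```bash
python3 -m handwheel '[{"dx":-0.071,"dy":-0.075,"dz":0.031,"ax":0,"ay":0,"az":0},{"dx":-0.071,"dy":-0.075,"dz":0.031,"ax":0,"ay":0,"az":0},{"dx":-0.071,"dy":-0.075,"dz":0.031,"ax":0,"ay":0,"az":0}]'; python3 go.py 0 -34.5 20; python3 -c "
from h import *
snap('wrist','w1.png');snap('top','t1.png');snap('side','s1.png')"
```

```text
time: 1.15
tool_pos: [0.4537, -0.3068, 0.1648]
tool_rot: [-0.0, 0.722, -0.692, -0.002]
contact_force: [0.2, -1.0, 0.0]
gripper_width: -0.002
t 1.15 bay pos mm [ -1.1 -33.4  98.8] F [ 0.2 -1.   0. ]
turn [0.0023 0.0026 0.0049]
shift [ 0.0013 -0.0013  0.0788]
```

View pics/w1.png

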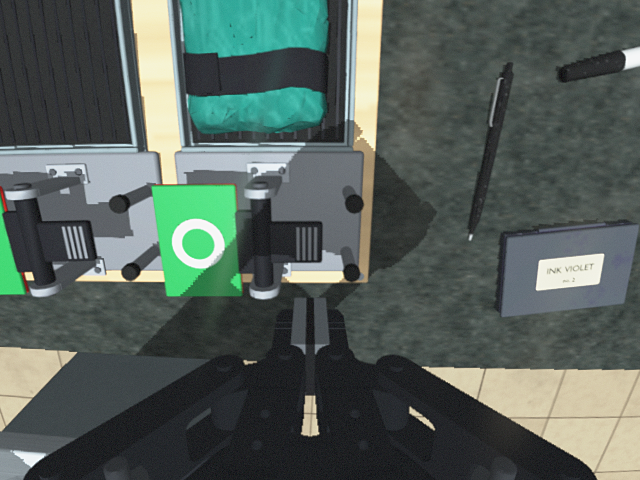

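View pics/s1.png

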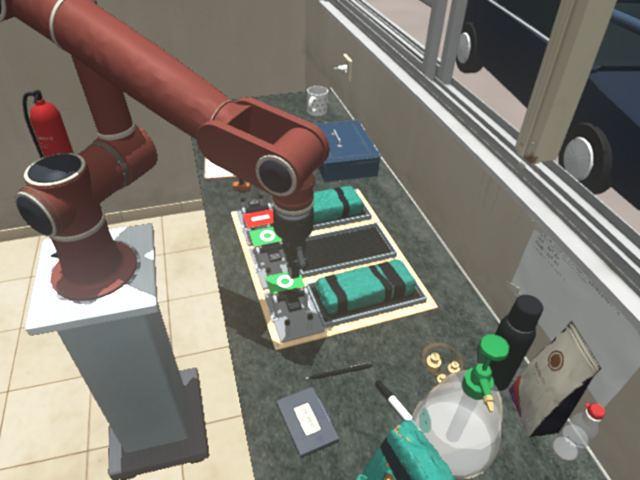

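```bash
python3 - <<'E'
from h import *
d=dict(np.load('pics/w1.png.npz'))
B=np.array([[np.cos(.0384),-np.sin(.0384),0],[np.sin(.0384),np.cos(.0384),0],[0,0,1]])
A=np.array([.4535,-.2734,.066])
for n,uv,z in(('axle',(262,241),.072),('tail end',(322,242),.0695),('plate centre',(198,242),.069)):
    p=pts(d,[uv],z)[0]; print(n,((p-A)@B*1000).round(1))
E
```

```text
axle [ 2.2 -2.5  6. ]
tail end [  0.8 -43.4   3.5]
plate centre [ 0.2 42.4  3. ]
```

```bash
python3 -m handwheel '[{"dx":0.001,"dy":-0.001,"dz":0.050,"ax":0,"ay":0,"az":0},{"dx":0.001,"dy":-0.001,"dz":0.075,"ax":0,"ay":0,"az":0},{"dx":0.001,"dy":-0.001,"dz":0.079,"ax":0,"ay":0,"az":0},{"dx":0.001,"dy":-0.001,"dz":0.079,"ax":0,"ay":0,"az":0}]'; python3 go.py 0 -34.5 -28
```

```text
time: 1.8
tool_pos: [0.4542, -0.3118, 0.0889]
tool_rot: [0.0, 0.72, -0.694, 0.001]
contact_force: [-0.2, 0.3, 0.2]
gripper_width: -0.004
t 1.8 bay pos mm [ -0.8 -38.4  22.9] F [-0.2  0.3  0.2]
turn [-0.0011 -0.0012 -0.001 ]
shift [-0.004  -0.0007  0.0508]
```

```bash
python3 -m handwheel '[{"dx":-0.003,"dy":-0.001,"dz":0.012,"ax":0,"ay":0,"az":0},{"dx":-0.003,"dy":-0.001,"dz":0.020,"ax":0,"ay":0,"az":0},{"dx":-0.003,"dy":-0.001,"dz":0.027,"ax":0,"ay":0,"az":0},{"dx":-0.003,"dy":-0.001,"dz":0.034,"ax":0,"ay":0,"az":0},{"dx":-0.003,"dy":-0.001,"dz":0.034,"ax":0,"ay":0,"az":0}]'; python3 go.py 0 -34.5 -28;  python3 -c "
from h import *
d=snap('side','s2.png'); cv2.imwrite('pics/s2z.png',cv2.resize(d['image'][190:350,220:380],None,fx=4,fy=3.7))"
```

```text
time: 2.42
tool_pos: [0.4547, -0.3073, 0.0529]
tool_rot: [0.0, 0.721, -0.693, -0.001]
contact_force: [0.4, -0.0, -0.8]
gripper_width: -0.004
t 2.42 bay pos mm [ -0.1 -33.9 -13.1] F [ 0.4 -0.  -0.8]
turn [0.0009 0.0006 0.0005]
shift [ 0.0006 -0.0001  0.0149]
```

View pics/s2z.png

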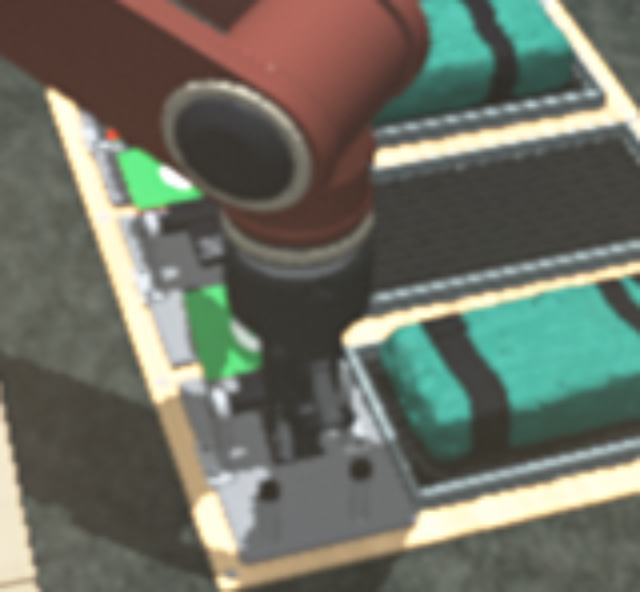

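The plate (around 220,340 in the zoom) looks raised. I'll keep pressing.

```bash
python3 -m handwheel '[{"dx":0,"dy":0,"dz":0.006,"ax":0,"ay":0,"az":0},{"dx":0,"dy":0,"dz":0.012,"ax":0,"ay":0,"az":0},{"dx":0,"dy":0,"dz":0.015,"ax":0,"ay":0,"az":0},{"dx":0,"dy":0,"dz":0.015,"ax":0,"ay":0,"az":0}]'; python3 go.py 0 -34.5 -28;  python3 -c "
from h import *
d=snap('side','s3.png'); cv2.imwrite('pics/s3z.png',cv2.resize(d['image'][190:350,220:380],None,fx=4,fy=3.7))
d=snap('wrist','w3.png')"
```

```text
time: 2.98
tool_pos: [0.4547, -0.3073, 0.0381]
tool_rot: [0.0, 0.721, -0.693, -0.0]
contact_force: [-0.3, -0.4, 0.2]
gripper_width: -0.002
t 2.98 bay pos mm [ -0.1 -33.9 -27.9] F [-0.3 -0.4  0.2]
turn [0.0007 0.0006 0.0003]
shift [ 0.0006 -0.0001  0.0001]
```

View pics/s3z.png

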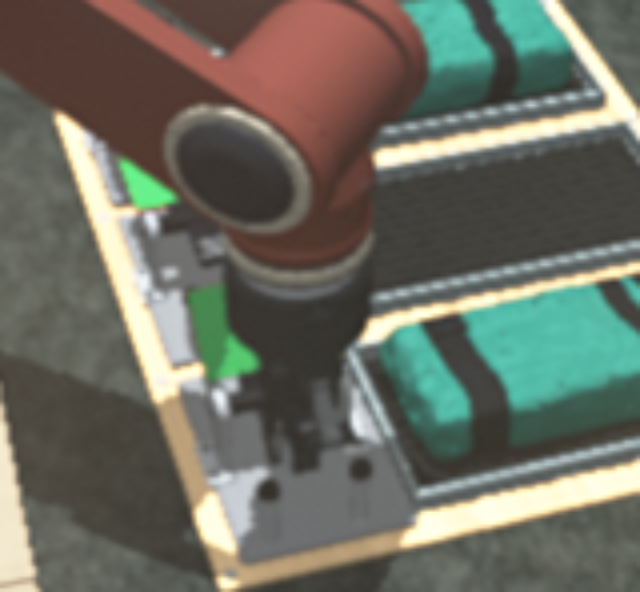

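View pics/w3.png

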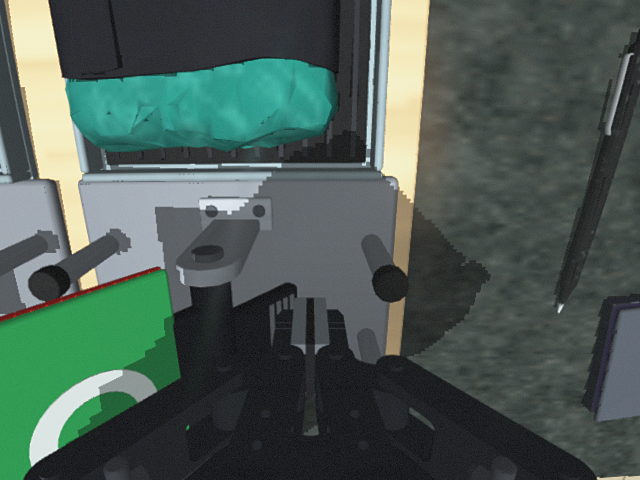

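```bash
cat > dep.py <<'E'
import sys; from h import *
B=np.array([[np.cos(.0384),-np.sin(.0384),0],[np.sin(.0384),np.cos(.0384),0],[0,0,1]])
A=np.array([.4535,-.2734,.066])
d=dict(np.load('pics/'+sys.argv[1]))
for a in sys.argv[2:]:
    uv=eval(a); print(uv,((pts(d,[uv])[0]-A)@B*1000).round(1))
E
python3 dep.py w3.png.npz 20,330 60,330 120,310 160,290 155,340 60,380 120,345 215,320 285,300 292,288 280,330 304,300 320,300 312,330 285,345 335,320 335,345
```

```text
(20, 330) [37.4 32.  43.6]
(60, 330) [34.6 25.8 38.9]
(120, 310) [33.  17.3 25.7]
(160, 290) [35.   8.9 17.2]
(155, 340) [19.3 11.7 19.8]
(60, 380) [20.  29.  39.7]
(120, 345) [22.3 18.7 26.9]
(215, 320) [18.2 -3.4  6.1]
(285, 300) [ 10.4 -25.3 -23. ]
(292, 288) [ 14.1 -28.1 -27.1]
(280, 330) [  6.9 -24.4  -5.6]
(304, 300) [ 11.6 -33.3 -20.9]
(320, 300) [ 11.3 -40.  -21.3]
(312, 330) [ 10.7 -36.5   0.3]
(285, 345) [ 11.9 -27.5  11.3]
(335, 320) [  7.1 -45.7 -12.5]
(335, 345) [ 12.5 -44.   12.2]
```

Depth puts the plate at about 49° and holding there. I'll lift clear and go round to the +y side to push it over.

```bash
python3 -m handwheel '[{"dx":0,"dy":0,"dz":-0.060,"ax":0,"ay":0,"az":0},{"dx":0,"dy":0,"dz":-0.120,"ax":0,"ay":0,"az":0},{"dx":-0.030,"dy":0,"dz":-0.130,"ax":0,"ay":0,"az":0},{"dx":-0.090,"dy":0,"dz":-0.130,"ax":0,"ay":0,"az":0},{"dx":-0.114,"dy":0,"dz":-0.130,"ax":0,"ay":0,"az":0}]'; python3 go.py 0 80 35
```

```text
time: 3.7
tool_pos: [0.4502, -0.1914, 0.1687]
tool_rot: [-0.0, 0.721, -0.693, -0.0]
contact_force: [0.3, -0.5, 0.1]
gripper_width: 0.002
t 3.7 bay pos mm [ -0.2  82.1 102.7] F [ 0.3 -0.5  0.1]
turn [-0.0001  0.0005  0.002 ]
shift [ 0.0021 -0.0002  0.0677]
```

```bash
python3 -m handwheel '[{"dx":0,"dy":0,"dz":0.035,"ax":0,"ay":0,"az":0},{"dx":0,"dy":0,"dz":0.068,"ax":0,"ay":0,"az":0},{"dx":0,"dy":0,"dz":0.068,"ax":0,"ay":0,"az":0}]'; python3 go.py 0 10 35;  python3 -c "
from h import *
d=snap('wrist','w4.png')"
```

```text
time: 4.08
tool_pos: [0.4483, -0.1921, 0.0977]
tool_rot: [0.001, 0.721, -0.693, -0.003]
contact_force: [-0.7, -0.3, 0.0]
gripper_width: -0.003
t 4.08 bay pos mm [-2.  81.5 31.7] F [-0.7 -0.3  0. ]
turn [0.0057 0.0039 0.0006]
shift [ 0.0715 -0.002  -0.0036]
```

View pics/w4.png

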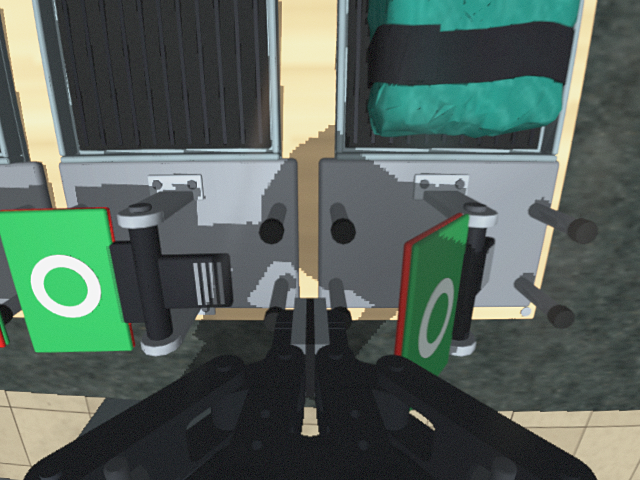

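The finger is at (312,320) between the bays, and the plate stands at (435,290) to its right. I'll push it over slowly.

```bash
python3 -m handwheel '[{"dx":0.016,"dy":0,"dz":0,"ax":0,"ay":0,"az":0},{"dx":0.028,"dy":0,"dz":0,"ax":0,"ay":0,"az":0},{"dx":0.038,"dy":0,"dz":0,"ax":0,"ay":0,"az":0},{"dx":0.048,"dy":0,"dz":0,"ax":0,"ay":0,"az":0},{"dx":0.058,"dy":0,"dz":0,"ax":0,"ay":0,"az":0}]'; python3 go.py 0 -20 35; python3 -c "
from h import *
d=snap('wrist','w5.png')"
```

```text
time: 4.75
tool_pos: [0.4528, -0.2524, 0.1007]
tool_rot: [0.0, 0.721, -0.693, 0.0]
contact_force: [-0.2, 0.7, 0.2]
gripper_width: 0.001
t 4.75 bay pos mm [ 0.1 21.  34.7] F [-0.2  0.7  0.2]
turn [ 0.     -0.0001  0.0001]
shift [ 0.041   0.0001 -0.0002]
```

View pics/w5.png

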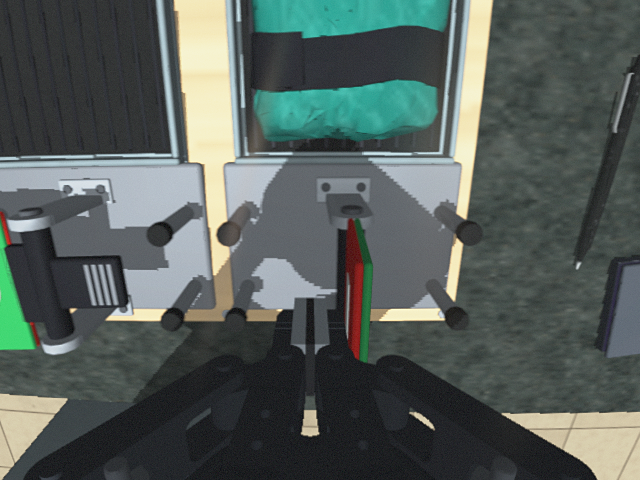

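```bash
python3 -m handwheel '[{"dx":0.010,"dy":0,"dz":0,"ax":0,"ay":0,"az":0},{"dx":0.020,"dy":0,"dz":0,"ax":0,"ay":0,"az":0},{"dx":0.030,"dy":0,"dz":0,"ax":0,"ay":0,"az":0},{"dx":0.040,"dy":0,"dz":0,"ax":0,"ay":0,"az":0},{"dx":0.048,"dy":0,"dz":0,"ax":0,"ay":0,"az":0}]'; python3 go.py 0 -48 2; python3 -c "
from h import *
d=snap('wrist','w6.png')"
```

```text
time: 5.42
tool_pos: [0.4548, -0.3003, 0.1008]
tool_rot: [0.0, 0.721, -0.693, 0.0]
contact_force: [0.0, 1.0, 0.5]
gripper_width: 0.001
t 5.42 bay pos mm [  0.3 -26.9  34.8] F [0.  1.  0.5]
turn [-0.0002 -0.0002  0.0002]
shift [0.0211 0.0003 0.0328]
```

View pics/w6.png

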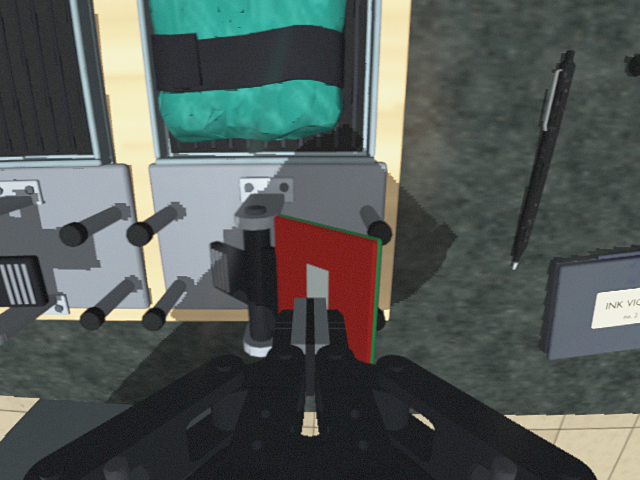

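The plate is past upright and leaning to −y, with the red face up at (330,280). I'll press it down.

```bash
python3 -m handwheel '[{"dx":0.008,"dy":0,"dz":0.006,"ax":0,"ay":0,"az":0},{"dx":0.015,"dy":0,"dz":0.013,"ax":0,"ay":0,"az":0},{"dx":0.021,"dy":0,"dz":0.021,"ax":0,"ay":0,"az":0},{"dx":0.023,"dy":0,"dz":0.028,"ax":0,"ay":0,"az":0},{"dx":0.023,"dy":0,"dz":0.031,"ax":0,"ay":0,"az":0}]'; python3 go.py 0 -50 2; python3 -m handwheel '[{"dx":0.001,"dy":0,"dz":0.001,"ax":0,"ay":0,"az":0},{"dx":0.001,"dy":0,"dz":0.001,"ax":0,"ay":0,"az":0}]'; python3 go.py 0 -50 2;
```

```text
time: 6.1
tool_pos: [0.4553, -0.3227, 0.069]
tool_rot: [0.0, 0.721, -0.693, -0.0]
contact_force: [-0.9, -0.8, 3.4]
gripper_width: 0.003
t 6.1 bay pos mm [ -0.1 -49.3   3. ] F [-0.9 -0.8  3.4]
turn [ 0.0007 -0.      0.0003]
shift [ 0.0007 -0.0001  0.001 ]
time: 6.35
tool_pos: [0.4558, -0.3235, 0.069]
tool_rot: [-0.0, 0.721, -0.693, 0.0]
contact_force: [-0.6, 1.1, 1.5]
gripper_width: 0.0
t 6.35 bay pos mm [  0.4 -50.1   3. ] F [-0.6  1.1  1.5]
turn [-0.0002 -0.0001  0.0006]
shift [-0.0001  0.0004  0.001 ]
```

```bash
python3 -m handwheel '[{"dx":0,"dy":0,"dz":0.001,"ax":0,"ay":0,"az":0},{"dx":0,"dy":0,"dz":0.002,"ax":0,"ay":0,"az":0},{"dx":0,"dy":0,"dz":0.002,"ax":0,"ay":0,"az":0}]'; python3 go.py 0 -50 2
```

```text
time: 6.72
tool_pos: [0.4559, -0.3235, 0.0687]
tool_rot: [0.0, 0.721, -0.693, -0.0]
contact_force: [-4.7, 4.9, 12.2]
gripper_width: 0.001
t 6.72 bay pos mm [  0.5 -50.2   2.7] F [-4.7  4.9 12.2]
turn [0.0002 0.0002 0.0007]
shift [-0.0002  0.0005  0.0007]
```

The force rises to 12 N with almost no travel, so the plate is on its rests. I'll retreat and check.

```bash
python3 -m handwheel '[{"dx":0,"dy":0,"dz":-0.03,"ax":0,"ay":0,"az":0},{"dx":0,"dy":0,"dz":-0.08,"ax":0,"ay":0,"az":0},{"dx":0,"dy":0,"dz":-0.13,"ax":0,"ay":0,"az":0},{"dx":0,"dy":0,"dz":-0.13,"ax":0,"ay":0,"az":0}]'; python3 -c "
from h import *
d=snap('wrist','w7.png')"
```

```text
time: 7.22
tool_pos: [0.458, -0.3258, 0.2027]
tool_rot: [0.0, 0.721, -0.693, 0.006]
contact_force: [0.9, -0.4, -0.1]
gripper_width: -0.001
```

View pics/w7.png

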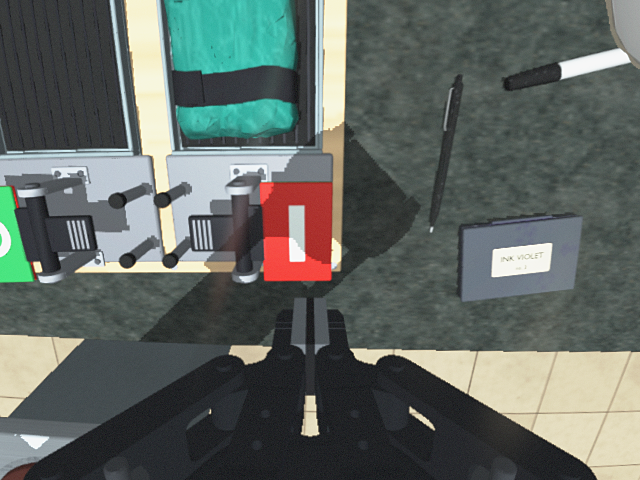

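```bash
python3 dep.py w7.png.npz 270,240 280,240 290,250 320,220 340,240 345,250 335,200 275,200
```

```text
(270, 240) [ -5.7 -23.9   3.2]
(280, 240) [ -6.1 -31.7   1.9]
(290, 250) [-14.3 -39.6   2.9]
(320, 220) [ 10.7 -63.5   3.3]
(340, 240) [-26.5 -85.7 -59.8]
(345, 250) [-39.6 -91.8 -67.1]
(335, 200) [ 12.9 -80.1 -61.6]
(275, 200) [ 26.3 -28.7   1.4]
```

```bash
python3 - <<'E'
from h import *
B=np.array([[np.cos(.0384),-np.sin(.0384),0],[np.sin(.0384),np.cos(.0384),0],[0,0,1]]);A=np.array([.4535,-.2734,.066])
d=dict(np.load('pics/w7.png.npz'))
P=(pts(d,[(u,v) for u in range(267,328,2) for v in range(190,275,3)])-A)@B
print('tilt rad',np.polyfit(P[:,1],P[:,2],1))
d=snap('top','t8.png'); a=dict(np.load('pics/top0.png.npz'))
df=cv2.absdiff(d['image'],a['image']).max(2)>40
print([df[145:260,225:275].mean(),df[145:255,375:430].mean(),df[225:300,478:495].mean(),df[275:310,140:175].mean(),df[260:310,215:360].mean()])
print(manip.state()['contact_force'])
print(manip.job_done())
E
```

```text
tilt rad [-0.01341919  0.00231942]
[np.float64(0.0), np.float64(0.0), np.float64(0.7701960784313725), np.float64(0.0), np.float64(0.0)]
[0.49298376 0.74283251 0.11714793]
the job is handed in; nothing more can be done
None
```

View pics/t8.png

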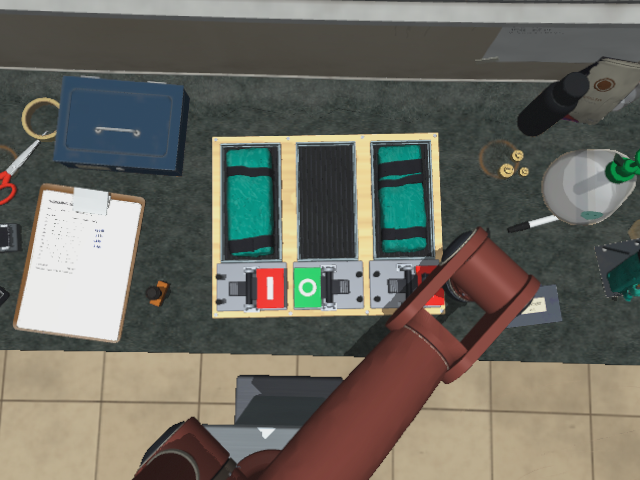

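The right-hand bay's flag now lies flat on its other side, red face up, and I have handed the job in. I pressed its tail down to raise the plate to about 49°. Then I pushed it slowly over the top from the +y side, pressed it onto its rests with about 12 N, and pulled the arm clear.

- **Flag:** a fit to the wrist camera's depth puts the plate within about 0.013 rad of flat, well inside the limit, and the wrist picture shows red with the white bar up.
- **Other items:** comparing the top view with the first picture shows no change at either parcel, the stamp or the other two flags.
- **Pen:** the same comparison flagged the pen's area, but only because the arm hides it in that view. The last wrist picture shows the pen lying beside the bays, and nothing went near it, though I did not measure its position.
- **Limits:** the run used about 7 s of the 42 s, and the last force reading was about zero.

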